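# Seat a winder housing in the assembly jig and lock the cam clamp

## Robot

A 6-joint arm with a two-finger parallel gripper is mounted at the origin on the work surface. World frame = base frame: x ahead of the robot, y to its left, z up, the work surface at z = 0. Lengths are in m, angles in degrees, forces in N, time in s.
With the tool pointing down it reaches from about 0.3 to 0.95 m from the base axis. Payload 3.1 kg.
Tool frame: the origin (TCP) lies midway between the tips of the shut fingers; the grasp point (between the pads) lies 19 mm behind it (grip_point_offset is the distance from the TCP to the grasp point, in m); z points along the fingers, y is the line along which they close (so a half turn about z gives the same grasp; the last joint's range is limited). The gripper opens to 85 mm and grips with 20 to 120 N. Pads are 22 mm wide; open, the fingers measure 114 mm over their backs; the gripper's body (76 mm by 85 mm) begins 54 mm behind the grasp point. The pads swing forward as they close: fully open they stand 13 mm farther back than shut.
Start: joints at [-74.41, 17.653, 93.61, -0, 68.738, -3.994], TCP at [0.209, -0.589, 0.231] pointing down, gripper open.
Joint ranges: [-175.34, 175.34], [-45.06, 112.39], [2.9, 150.54], [-68.45, 248.45], [3.09, 151.38], [-168.51, 168.51]. Speed limits (degrees/s): [159.86, 159.86, 180, 180, 180, 180].

## Interface

Orientations are given as [roll, pitch, yaw] about the fixed x, y, z axes, in that order (R = Rz(yaw) Ry(pitch) Rx(roll)).
In Python, from bench import * gives the robot as it stands. The module is installed in compiled form; this text tells all that it offers.
- The arm moves only by the tool move_arm, never from a script. Its argument "moves" is one flat list of numbers, 6 for each row, row after row: the shift along the tool's x, y, z as a fraction of full scale, then the turn, a rotation vector about the tool's x, y, z as a fraction of full scale. In form: [dx, dy, dz, ax, ay, az, dx, dy, dz, ax, ay, az, ...]. A call has exactly 5 rows; each row shifts and turns the commanded pose from where the row before left it, along the tool's axes as they then stand; what a row does not reach is not made up. Full scale, the value 1, is 400 mm for a shift and pi/2 rad for a turn. A row lasts 1/12 s, in which the tool goes at most 41.7 mm and 7.16 degrees, less where a joint would pass 70% of its speed; a pose out of reach is approached as far as the arm can. A call with a number of a shift or a turn outside -1 to 1 is refused whole. A call with a gripper value outside its range is refused whole. "jaw" is the opening, from 0 (shut) to 1 (fully open), set as the call begins (left out, the last holds). The fingers move at their own pace and stop on an object; "force" is the grip in N (left out, the last holds). Time passes only in rows, so rows that do not move let the fingers close, or fill a call up. It gives the time, the measured TCP pose, the force, the opening and the grip force at its end, in the units of the state.
- observe(): the state, without advancing time (a new reading comes with each control period).
- read_camera(name): name is "scene" or "top" or "wrist"; returns a dict with "img" (400x640x3 uint8, blue, green, red), "camera_matrix" (3x3 intrinsics, pixels), "cam_to_world" (4x4, takes a point from camera to world coordinates); the wrist camera has in their place "hand_eye" (4x4, takes a point from camera to tool coordinates, whose origin is the TCP and whose axes are the flange's). Camera axes: x right, y up, looking along -z (the intrinsics and any distortion apply to the point x, -y, -z); pixel columns grow to the right and rows downward; lengths in m; the calibration is good to about 2 mm. A picture is of the moment at which its call begins: read the wrist's pose just before it. There is no depth.
- sign_off(): hands the job in; it is judged then, once.
The state is a dict: "time": time; "q": joint angles; "dq": joint speeds; "joint_efforts": joint torques, N m; "ee_pos": TCP position; "orientation": TCP orientation; "force": force on the tool from outside, world axes, zero at the start; "moment": the same for the moment, N m; "finger_gap": finger opening in m; "gripper_force": force on a finger pad.
Only numpy, scipy, OpenCV 4.12 (cv2) and the standard library are available. Lean on these libraries where they do the work, as an engineer would, in place of code of your own. Each camera call takes 0.05 s, during which the arm holds its last target. There are 200 camera calls.

## Task

With light fingertip pushes only, gripping and lifting nothing, push the winder housing along the jig's fence until its end is up against the end stop; then push the cam lever round with one finger, counter-clockwise seen from above, until it stands against its stop pin and the housing is clamped square against the fence. Leave the crank, the wrench and the bearing ring where they lie, and take the hand away.

Things in the scene. Friction and masses are not known exactly. Their poses are not given: they have to be found in the camera images.
- jig: Assembly jig, bolted down: steel base plate 180 x 300 x 12 mm with aluminium fence and end stop and a cam clamp. Origin at bench level below the place of the seated housing; z up. In jig axes (mm) the plate spans x -115 to 65, y -190 to 110, top z 12. The housing goes in towards +y between the fence (+x side) and the cam (-x side).
- fence_face (a point): Point on the fence's face at jig x 25, y 0, z 24 mm. The face looks to jig -x. The fence is a bar 22 mm thick, from jig y -137 to 63 mm, top at z 36 mm.
- end_stop (a point): Point on the end stop's face at jig x 5, y 45, z 24 mm. The face looks to jig -y. The stop is a block spanning jig x -15 to 25, y 45 to 63 mm, top at z 36 mm.
- housing: Winder housing: loose black die-cast box 50 (x) x 90 (y) x 32 mm, 0.2 to 0.45 kg, a steel spindle stub 12 mm thick standing 22 mm above its top's middle. Origin: centre of underside; seated it is at jig x 0, y 0, z 12 mm with axes parallel to the jig's. It starts 68 to 95 mm short of the end stop, 5 to 8 mm off the fence, turned up to 0.08 rad. Push its -y end. The clamp takes up the side play.
- clamp_pivot (a point): Point on the vertical axis of the cam lever, on the plate's top: jig x -56.5, y 0, z 12 mm. The cam is an eccentric steel disc of 24 mm radius, its centre 8 mm off this axis, z 17 to 41 mm.
- lever_pin (a point): Centre of the top of the lever's stop pin: upright, 12 mm diameter, 40 mm tall, top at z 52 mm, at jig x -94, y -27 mm.
- lever_ball (a point): Centre of the black ball (30 mm diameter) at the end of the cam lever, 118 mm out from the pivot axis, 60 mm above the bench. The lever's arm is a straight round steel bar 12 mm thick, rising outwards: its middle is 36 mm above the bench 36 mm from the axis, 49 mm at 80 mm, 58 mm at 110 mm.
- cam_lever (a joint): Cam lever angle, rad: 0 open, 1.75 locked at the stop pin, growing counter-clockwise from above. In jig axes the arm points from the pivot at (value + 1.741) rad from +x towards +y. Starts at 0 to 0.45. Stays where left (about 2 N to move it at 80 mm from the axis), then stiffening over the last 0.15 rad, when the cam bears on the housing, to about 12 N at the stop. Self-locking.
- crank: Bystander: loose crank about 180 mm long, bent 12 mm steel bar with a black rubber grip 28 mm thick, lying on the bench off the jig's +y end. Origin on the bench near its middle.
- wrench: Bystander: loose steel wrench 160 mm long lying on the bench behind the fence (jig +x side). Origin at its middle.
- bearing: Bystander: loose steel bearing ring, 52 mm outside diameter, 15 mm high, lying on the bench off the jig's -y end. Origin: centre of its underside.
Things that resemble listed ones, but are neither listed nor needed, are in the scene too. Of the things that look like the housing, the middle-sized one is meant.

How it is judged:
By the outcome, as a careful person would: the job done as asked, in the order asked, and still so for the second after the job is handed in, with the robot touching nothing.
It also fails if it takes over 51 s, if anything falls off the work surface, if the arm or the gripper's body presses on something with over 40 N, if the wrist force passes 120 N, or if a joint passes its speed limit or range.

## Working session

There is one attempt and no reset: what is moved stays moved. The work goes in short steps, Python scripts to look and compute and a tool call to move; the robot and the scene stay as the last step left them, time stands still between calls to the robot, and variables do not carry over. Pictures are saved under pics/ and viewed, at most 10 in all, crops included, and the job is handed in when it is done.

Besides the shell and the picture viewer there is one more tool, called after ">>>" as a command line: name --argument value ..., lists and objects as JSON in quotes. move_arm: Moves the arm, as the interface text tells. Shift numbers are shares of 400 mm and turn numbers shares of pi/2 rad, none past 1 either way. Its arguments: {"type":"object","properties":{"moves":{"type":"array"},"jaw":{"type":"number"},"force":{"type":"number"}},"required":["moves"]}

```bash
mkdir -p pics
cat > h.py <<'E'
from bench import *
import numpy as np, cv2
def ray(c,u,v):
    K=c["camera_matrix"];T=c["cam_to_world"]
    d=np.linalg.inv(K)@[u,v,1]; d=np.array([d[0],-d[1],-d[2]])
    return T[:3,3],T[:3,:3]@d
def onz(c,u,v,z):
    o,d=ray(c,u,v); return o+d*(z-o[2])/d[2]
def proj(c,p):
    T=c["cam_to_world"]; q=T[:3,:3].T@(np.array(p)-T[:3,3]); q=c["camera_matrix"]@[q[0],-q[1],-q[2]]
    return q[:2]/q[2]
E
python3 - <<'E'
from h import *
for n in("top","scene"):
    c=read_camera(n); cv2.imwrite(f"pics/{n}1.png",c["img"]); print(n,[k for k in c],c["camera_matrix"].round(1).tolist(),c["cam_to_world"].round(3).tolist())
s=observe();print(s)
E
```

```text
top ['img', 'camera_matrix', 'cam_to_world'] [[399.6, 0.0, 320.5], [0.0, 399.6, 192.0], [0.0, 0.0, 1.0]] [[-0.163, 0.961, -0.222, 0.441], [-0.987, -0.16, 0.031, 0.033], [-0.006, 0.224, 0.975, 0.91], [0.0, 0.0, 0.0, 1.0]]
scene ['img', 'camera_matrix', 'cam_to_world'] [[459.3, 0.0, 321.4], [0.0, 459.3, 200.9], [0.0, 0.0, 1.0]] [[-0.355, -0.768, 0.534, 1.197], [0.935, -0.289, 0.206, 0.239], [-0.003, 0.572, 0.82, 0.952], [0.0, 0.0, 0.0, 1.0]]
{'time': 0.1, 'q': array([-7.44107507e+01,  1.77022121e+01,  9.36819259e+01, -4.78785625e-04,
        6.87384707e+01, -3.99453128e+00]), 'dq': array([ 0.03414506, -0.03946725, -0.15796876, -0.03974642, -0.00333384,
       -0.02902377]), 'joint_efforts': array([-4.07919724e-04, -4.16406655e+01, -2.77644664e+01, -6.17562978e-05,
        4.01563098e-03, -2.84897780e-06]), 'ee_pos': array([ 0.20924951, -0.58813297,  0.23013512]), 'orientation': array([-1.79877658e+02, -8.09632436e-03,  1.95839460e+01]), 'force': array([ 0.59735835,  0.11050576, -0.84552024]), 'moment': array([-0.02926652,  0.03712307,  0.00281817]), 'gripper_force': 0.0, 'finger_gap': 0.08540662929633858}
```

View pics/top1.png

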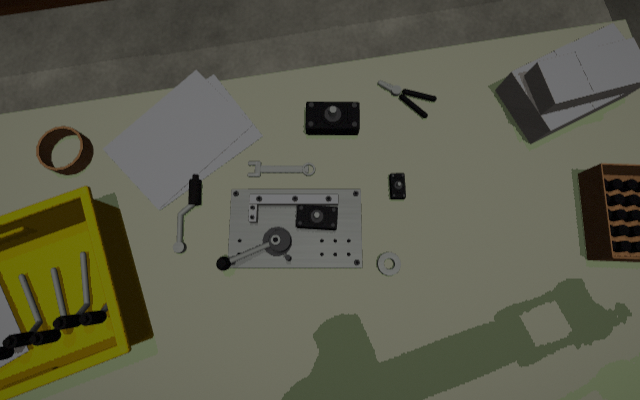

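View pics/scene1.png

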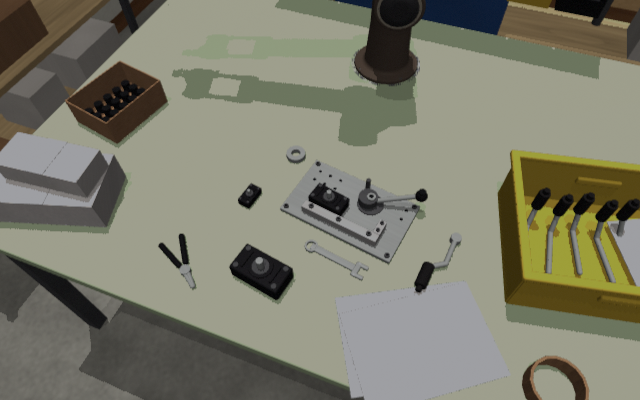

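The top view shows the jig at (230–362, 189–268) with its fence up in the picture (world +x) and its end stop to the left (world +y). The housing is at (317,216), the ball at (223,263), the pin at (289,258) and the bearing at (389,264). Next I'll measure these.

Run:
```python
from h import *
c=read_camera("top"); im=c["img"]
crop=im[175:285,205:405]; cv2.imwrite("pics/crop1.png",cv2.convertScaleAbs(cv2.resize(crop,None,fx=4,fy=4,interpolation=cv2.INTER_CUBIC),alpha=1.6))
g=cv2.cvtColor(im,cv2.COLOR_BGR2HSV)
# plate: low saturation bright
m=((g[...,1]<25)&(g[...,2]>70)).astype(np.uint8); m[:, :215]=0;m[:,375:]=0;m[:183]=0;m[280:]=0
m=cv2.morphologyEx(m,cv2.MORPH_CLOSE,np.ones((3,3)))
k=max(cv2.findContours(m,0,2)[0],key=cv2.contourArea); r=cv2.minAreaRect(cv2.convexHull(k)); print(cv2.contourArea(k),cv2.boxPoints(r))
for p in cv2.boxPoints(r): print(onz(c,*p,.012).round(4))
b=(g[...,2]<45).astype(np.uint8)
n,l,s,ce=cv2.connectedComponentsWithStats(b)
for i in range(1,n):
    if s[i,4]>40 and 160<ce[i][0]<420 and 90<ce[i][1]<290:
        kk=cv2.findContours((l==i).astype(np.uint8),0,2)[0][0]
        print(s[i],ce[i].round(1),cv2.minAreaRect(kk))
print(g[200,345],g[230,240],g[280,300])
```

```text
10195.5 [[228. 189.]
 [361. 189.]
 [361. 267.]
 [228. 267.]]
[0.6874 0.2141 0.012 ]
[ 0.6369 -0.0893  0.012 ]
[ 0.4627 -0.0565  0.012 ]
[0.5107 0.2339 0.012 ]
[399  89  37  29 374] [415.5 100.3] ((415.7000427246094, 100.09999084472656), (33.541019439697266, 23.702320098876953), 26.56505012512207)
[ 305  102   55   33 1632] [332.2 118.5] ((332.0, 118.0), (32.0, 54.0), 90.0)
[389 173  17  26 361] [396.7 185.9] ((396.80517578125, 185.6879119873047), (25.4266357421875, 15.50261402130127), 86.633544921875)
[189 175  13  31 340] [194.8 190.4] ((195.0, 190.0), (30.0, 12.0), 90.0)
[294 204  44  26 907] [316.3 216.4] ((315.5, 216.5), (25.0, 43.0), 90.0)
[265 231  27  24 108] [280.9 247.5] ((280.5277404785156, 245.50157165527344), (15.650069236755371, 27.80927085876465), 48.179832458496094)
[217 257  18  13 159] [223.5 263. ] ((225.5, 263.0), (12.0, 17.0), 90.0)
[ 38  10 102] [ 40   8 102] [ 30  34 112]
```

View pics/crop1.png

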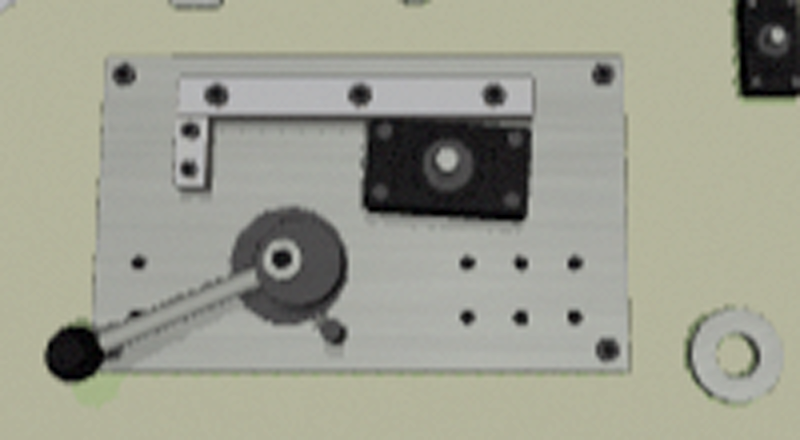

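The enlarged crop shows, in crop pixels, plate corners near (107,56), (622,56), (630,372), (95,370), fence top corners (180,78) and (533,78), and the stop corner (178,188). The housing is at (365–530, 118–218), its spindle top at (447,158), and the ball at (74,353). Next I fit the jig pose.

```bash
cat >> h.py <<'E'
def cr(x,y): return (205+(x+.5)/4-.5, 175+(y+.5)/4-.5)
def fit(A,B):
    a=A.mean(0);b=B.mean(0);U,_,V=np.linalg.svd((A-a).T@(B-b));R=(U@V).T
    if np.linalg.det(R)<0: V[-1]*=-1;R=(U@V).T
    return R,b-R@a
E
python3 - <<'E'
from h import *
c=read_camera("top")
P=[((107,56),(65,110,12)),((622,56),(65,-190,12)),((630,372),(-115,-190,12)),((95,370),(-115,110,12)),((180,78),(47,63,36)),((533,78),(47,-137,36)),((178,188),(-15,63,36)),((535,119),(25,-137,36))]
W=np.array([onz(c,*cr(*p),j[2]/1e3)[:2] for p,j in P]);J=np.array([j[:2] for _,j in P])/1e3
R,t=fit(J,W); print("yaw",np.degrees(np.arctan2(R[1,0],R[0,0])),"t",t); print(((J@R.T+t-W)*1e3).round(1).tolist())
toj=lambda p,z:(((onz(c,*cr(*p),z)[:2]-t)@R)*1e3).round(1)
print("spindle",toj((447,158),.066)); print("base ring",toj((447,163),.044))
b=toj((74,353),.060)
print("ball",b,np.arctan2(b[1],b[0]+56.5)-1.741,np.hypot(b[0]+56.5,b[1]))
for p in((320,322),(337,334)):print("pin",toj(p,.052),toj(p,.012))
for p in((370,118),(530,127),(527,210),(366,208)):print("hous top",toj(p,.044))
print("bearing",toj((737,355),.015))
for u,v in((180,246),(195,205),(195,178)):print("crank",((onz(c,u,v,.012)[:2]-t)@R*1e3).round(1))
np.savez("jig.npz",R=R,t=t)
for u,v in((255,169),(310,170)):print("wrench",((onz(c,u,v,.005)[:2]-t)@R*1e3).round(1))
for n,j in dict(ball=(-115,43),).items():pass
E
```

```text
yaw -9.397252701221706 t [0.6046093  0.10862789]
[[-0.3, 0.3], [-0.4, -2.0], [-0.9, -1.4], [-1.2, 2.9], [0.2, 0.5], [0.1, -1.5], [0.7, 1.9], [1.6, -0.8]]
spindle [ -3.9 -88. ]
base ring [ -2.9 -87.6]
ball [-106.5  107.7] 0.2644392612806823 118.7404311934229
pin [-89.8 -20.5] [-87.  -16.7]
pin [-96.1 -29.6] [-93.6 -26.3]
hous top [ 22.3 -45. ]
hous top [  17.2 -133.4]
hous top [ -28.8 -131.3]
hous top [-27.7 -43.5]
bearing [-105.2 -247.4]
crank [-66.8 218.4]
crank [ 26.8 191.3]
crank [ 90.8 195.9]
wrench [114.5  58. ]
wrench [111.9 -71.7]
```

```bash
cat >> h.py <<'E'
try:
    _d=np.load("jig.npz");JR,JT=_d["R"],_d["t"]
except Exception: pass
JY=-9.4
def wj(x,y): return JR@np.array([x,y])/1e3+JT
def now():
    s=observe();p=s["ee_pos"];j=((p[:2]-JT)@JR)*1e3
    print("t",round(s["time"],2),"jig",j.round(1),"z",round(p[2]*1e3,1),"rpy-jig",(s["orientation"]-[0,0,JY]).round(1),"F jig",(s["force"][:2]@JR).round(1),s["force"][2].round(1),"gap",round(s["finger_gap"],3)); return s
def plan(s,x,y,z,yawj,n):
    "rows to jig x,y,z mm at yaw (rel. to jig)"
    p=s["ee_pos"];d=(np.append(wj(x,y),z/1e3)-p)/n;y0=s["orientation"][2]
    dy=((yawj+JY-y0+180)%360-180)/n; out=[]
    for i in range(n):
        a=np.radians(y0+i*dy);out.append([d@[np.cos(a),np.sin(a),0]/.4,d@[np.sin(a),-np.cos(a),0]/.4,-d[2]/.4,0,0,-dy/90])
    for k in range(0,n,5): print([round(float(v),4) for r in out[k:k+5] for v in r])
E
python3 -c "
from h import *
s=now();plan(s,-4,-168,100,90,20)"
```

```text
t 0.2 jig [-276.2 -752.2] z 230.5 rpy-jig [-179.9   -0.    29. ] F jig [-0.  -0.1] -0.4 gap 0.085
[0.0651, -0.0474, 0.0163, 0.0, 0.0, -0.0339, 0.0676, -0.0439, 0.0163, 0.0, 0.0, -0.0339, 0.0698, -0.0402, 0.0163, 0.0, 0.0, -0.0339, 0.0719, -0.0364, 0.0163, 0.0, 0.0, -0.0339, 0.0737, -0.0326, 0.0163, 0.0, 0.0, -0.0339]
[0.0753, -0.0286, 0.0163, 0.0, 0.0, -0.0339, 0.0767, -0.0245, 0.0163, 0.0, 0.0, -0.0339, 0.0779, -0.0204, 0.0163, 0.0, 0.0, -0.0339, 0.0789, -0.0162, 0.0163, 0.0, 0.0, -0.0339, 0.0797, -0.012, 0.0163, 0.0, 0.0, -0.0339]
[0.0802, -0.0078, 0.0163, 0.0, 0.0, -0.0339, 0.0805, -0.0035, 0.0163, 0.0, 0.0, -0.0339, 0.0806, 0.0008, 0.0163, 0.0, 0.0, -0.0339, 0.0804, 0.0051, 0.0163, 0.0, 0.0, -0.0339, 0.08, 0.0094, 0.0163, 0.0, 0.0, -0.0339]
[0.0794, 0.0136, 0.0163, 0.0, 0.0, -0.0339, 0.0786, 0.0178, 0.0163, 0.0, 0.0, -0.0339, 0.0775, 0.022, 0.0163, 0.0, 0.0, -0.0339, 0.0762, 0.0261, 0.0163, 0.0, 0.0, -0.0339, 0.0747, 0.0301, 0.0163, 0.0, 0.0, -0.0339]
```

>>> move_arm --moves '[0.065,-0.047,0.016,0,0,-0.034,0.068,-0.044,0.016,0,0,-0.034,0.07,-0.04,0.016,0,0,-0.034,0.072,-0.036,0.016,0,0,-0.034,0.074,-0.033,0.016,0,0,-0.034]' --jaw 0.2

```text
time: 0.62
ee_pos: [0.3012, -0.4545, 0.1988]
orientation: [-180.0, -0.0, 35.0]
force: [0.3, -0.6, 0.9]
finger_gap: 0.0254
gripper_force: 0.0
```

>>> move_arm --moves '[0.075,-0.029,0.016,0,0,-0.034,0.077,-0.025,0.016,0,0,-0.034,0.078,-0.02,0.016,0,0,-0.034,0.079,-0.016,0.016,0,0,-0.034,0.08,-0.012,0.016,0,0,-0.034]'

```text
time: 1.03
ee_pos: [0.3923, -0.3211, 0.167]
orientation: [180.0, -0.0, 50.3]
force: [0.4, -1.3, -0.7]
finger_gap: 0.017
gripper_force: 0.0
```

>>> move_arm --moves '[0.08,-0.008,0.016,0,0,-0.034,0.08,-0.004,0.016,0,0,-0.034,0.08,0.001,0.016,0,0,-0.034,0.08,0.005,0.016,0,0,-0.034,0.08,0.009,0.016,0,0,-0.034]'

```text
time: 1.45
ee_pos: [0.4823, -0.1883, 0.135]
orientation: [180.0, 0.0, 65.6]
force: [0.7, 0.3, 0.9]
finger_gap: 0.017
gripper_force: 0.0
```

```bash
python3 -c "
from h import *
s=now();plan(s,-4,-170,100,90,5);plan(s,-4,-170,90,90,10)"
```

```text
t 1.45 jig [ -72.2 -312.9] z 135.0 rpy-jig [180.   0.  75.] F jig [0.7 0.4] 0.9 gap 0.017
[0.0778, 0.0145, 0.0175, 0.0, 0.0, -0.0333, 0.077, 0.0185, 0.0175, 0.0, 0.0, -0.0333, 0.0759, 0.0225, 0.0175, 0.0, 0.0, -0.0333, 0.0746, 0.0264, 0.0175, 0.0, 0.0, -0.0333, 0.0731, 0.0303, 0.0175, 0.0, 0.0, -0.0333]
[0.0389, 0.0072, 0.0112, 0.0, 0.0, -0.0166, 0.0387, 0.0082, 0.0112, 0.0, 0.0, -0.0166, 0.0385, 0.0093, 0.0112, 0.0, 0.0, -0.0166, 0.0382, 0.0103, 0.0112, 0.0, 0.0, -0.0166, 0.0379, 0.0113, 0.0112, 0.0, 0.0, -0.0166]
[0.0376, 0.0122, 0.0112, 0.0, 0.0, -0.0166, 0.0373, 0.0132, 0.0112, 0.0, 0.0, -0.0166, 0.0369, 0.0142, 0.0112, 0.0, 0.0, -0.0166, 0.0366, 0.0151, 0.0112, 0.0, 0.0, -0.0166, 0.0362, 0.0161, 0.0112, 0.0, 0.0, -0.0166]
```

Next call finishes the approach. After it I go down 76 mm (0.038 × 5).

>>> move_arm --moves '[0.078,0.015,0.0175,0,0,-0.0333,0.077,0.0185,0.0175,0,0,-0.0333,0.076,0.0225,0.0175,0,0,-0.0333,0.0745,0.0265,0.0175,0,0,-0.0333,0.073,0.03,0.0175,0,0,-0.0333]'

```text
time: 1.87
ee_pos: [0.5734, -0.0587, 0.0998]
orientation: [-180.0, 0.0, 80.6]
force: [-0.8, -0.6, -0.9]
finger_gap: 0.0168
gripper_force: 0.0
```

>>> move_arm --moves '[0,0,0.05,0,0,0,0,0,0.05,0,0,0,0,0,0.04,0,0,0,0,0,0.03,0,0,0,0,0,0.02,0,0,0]'

```text
time: 2.28
ee_pos: [0.5716, -0.0599, 0.0225]
orientation: [-179.9, -0.0, 80.5]
force: [-0.2, 0.1, 0.4]
finger_gap: 0.0173
gripper_force: 0.0
```

```bash
python3 -c "
from h import *
s=now()
c=read_camera('top');cv2.imwrite('pics/a.png',cv2.convertScaleAbs(cv2.resize(c['img'][175:285,205:405],None,fx=4,fy=4,interpolation=2),alpha=1.6))"
```

```text
t 2.28 jig [  -5.  -171.6] z 22.5 rpy-jig [-179.9   -0.    89.9] F jig [-0.2  0. ] 0.4 gap 0.017
```

View pics/a.png

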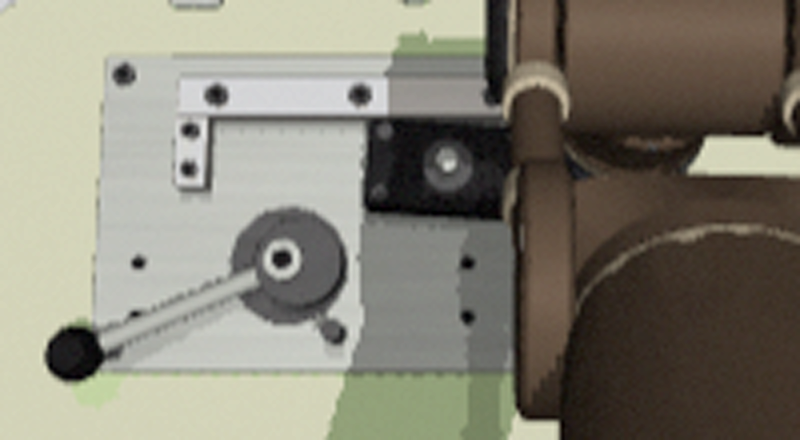

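The housing is untouched at crop (365–505, 118–218), and the hand is behind its -y end. Pushing now.

>>> move_arm --moves '[0.015,0,0,0,0,0,0.015,0,0,0,0,0,0.012,0,0,0,0,0,0.01,0,0,0,0,0,0.01,0,0,0,0,0]'

```text
time: 2.75
ee_pos: [0.5778, -0.0352, 0.0253]
orientation: [179.9, -0.0, 80.5]
force: [-0.9, -0.4, -0.6]
finger_gap: 0.0169
gripper_force: 0.0
```

>>> move_arm --moves '[0.01,0,0,0,0,0,0.01,0,0,0,0,0,0.01,0,0,0,0,0,0.01,0,0,0,0,0,0.01,0,0,0,0,0]'

```text
time: 3.17
ee_pos: [0.5807, -0.0163, 0.0249]
orientation: [179.9, 0.0, 80.5]
force: [0.1, -4.5, 3.7]
finger_gap: 0.0171
gripper_force: 2.3
```

```bash
python3 -c "
from h import *
s=now()
c=read_camera('top');cv2.imwrite('pics/b.png',cv2.convertScaleAbs(cv2.resize(c['img'][175:285,205:405],None,fx=4,fy=4,interpolation=2),alpha=1.6))"
```

```text
t 3.17 jig [  -3.2 -127.1] z 24.9 rpy-jig [179.9   0.   89.9] F jig [ 0.9 -4.4] 3.7 gap 0.017
```

View pics/b.png

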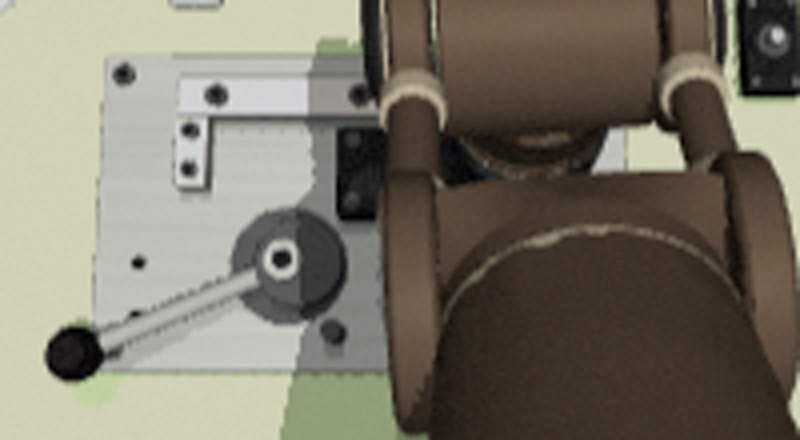

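The housing has moved about 15 mm, with its front edge at crop x≈338, squared to the jig. Continuing the push.

>>> move_arm --moves '[0.012,0.002,0,0,0,0,0.012,0.002,0,0,0,0,0.012,0.001,0,0,0,0,0.012,0,0,0,0,0,0.012,0,0,0,0,0]'

```text
time: 3.63
ee_pos: [0.5861, 0.0078, 0.0241]
orientation: [-180.0, 0.0, 80.5]
force: [-1.1, -3.4, 3.5]
finger_gap: 0.0167
gripper_force: 1.9
```

>>> move_arm --moves '[0.012,0,0,0,0,0,0.012,0,0,0,0,0,0.012,0,0,0,0,0,0.012,0,0,0,0,0,0.01,0,0,0,0,0]'

```text
time: 4.05
ee_pos: [0.5899, 0.0309, 0.0242]
orientation: [-180.0, -0.0, 80.5]
force: [-0.4, -3.7, 1.8]
finger_gap: 0.0173
gripper_force: 1.8
```

```bash
python3 -c "
from h import *
s=now()
c=read_camera('top');cv2.imwrite('pics/d.png',cv2.convertScaleAbs(cv2.resize(c['img'][175:285,205:405],None,fx=4,fy=4,interpolation=2),alpha=1.8))"
```

```text
t 4.05 jig [ -1.9 -79.1] z 24.2 rpy-jig [-180.    -0.    89.9] F jig [ 0.2 -3.7] 1.8 gap 0.017
```

View pics/d.png

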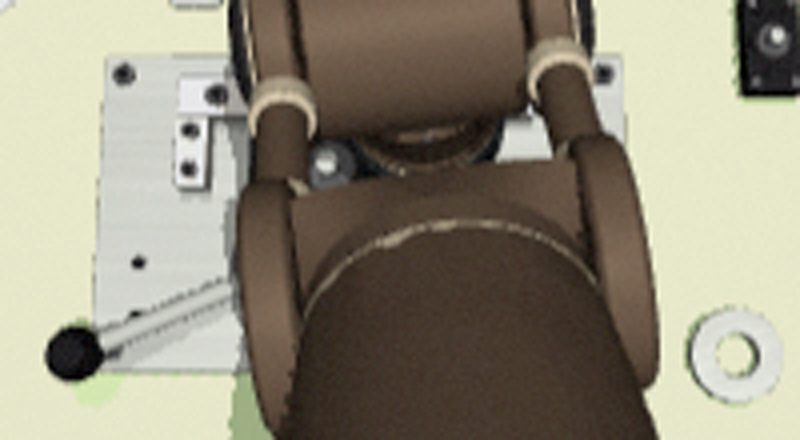

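The spindle top is at crop (326,163), about 22 mm short of seated. I'll go slower from here.

>>> move_arm --moves '[0.01,0,0,0,0,0,0.01,0,0,0,0,0,0.01,0,0,0,0,0,0.006,0,0,0,0,0,0.005,0,0,0,0,0]'

```text
time: 4.52
ee_pos: [0.5925, 0.0469, 0.0241]
orientation: [-180.0, -0.0, 80.5]
force: [-1.4, -3.3, 1.1]
finger_gap: 0.0173
gripper_force: 1.4
```

>>> move_arm --moves '[0.003,0,0,0,0,0,0.003,0,0,0,0,0,0.0025,0,0,0,0,0,0.0025,0,0,0,0,0,0.002,0,0,0,0,0]'

```text
time: 4.93
ee_pos: [0.5934, 0.0517, 0.0241]
orientation: [-180.0, -0.0, 80.5]
force: [-0.0, -2.1, 0.2]
finger_gap: 0.017
gripper_force: 1.1
```

```bash
python3 -c "
from h import *
s=now()"
```

```text
t 4.93 jig [ -1.8 -58. ] z 24.1 rpy-jig [-180.    -0.    89.9] F jig [ 0.3 -2.1] 0.2 gap 0.017
```

>>> move_arm --moves '[0.002,0,0,0,0,0,0.002,0,0,0,0,0,0.002,0,0,0,0,0,0.002,0,0,0,0,0,0,0,0,0,0,0]'

```text
time: 5.35
ee_pos: [0.5939, 0.055, 0.0241]
orientation: [-180.0, -0.0, 80.5]
force: [-0.4, -0.3, -1.0]
finger_gap: 0.0171
gripper_force: 0.5
```

>>> move_arm --moves '[0.002,0,0,0,0,0,0.002,0,0,0,0,0,0.002,0,0,0,0,0,0.002,0,0,0,0,0,0.002,0,0,0,0,0]'

```text
time: 5.77
ee_pos: [0.5942, 0.0554, 0.0242]
orientation: [-180.0, 0.3, 80.6]
force: [-1.3, -13.5, 1.1]
finger_gap: 0.0171
gripper_force: 7.0
```

```bash
python3 -c "
from h import *
s=now()
c=read_camera('top');cv2.imwrite('pics/e.png',cv2.convertScaleAbs(cv2.resize(c['img'][175:285,205:405],None,fx=4,fy=4,interpolation=2),alpha=1.8))"
```

```text
t 5.77 jig [ -1.6 -54.2] z 24.2 rpy-jig [-180.     0.3   90. ] F jig [  0.9 -13.5] 1.1 gap 0.017
```

View pics/e.png

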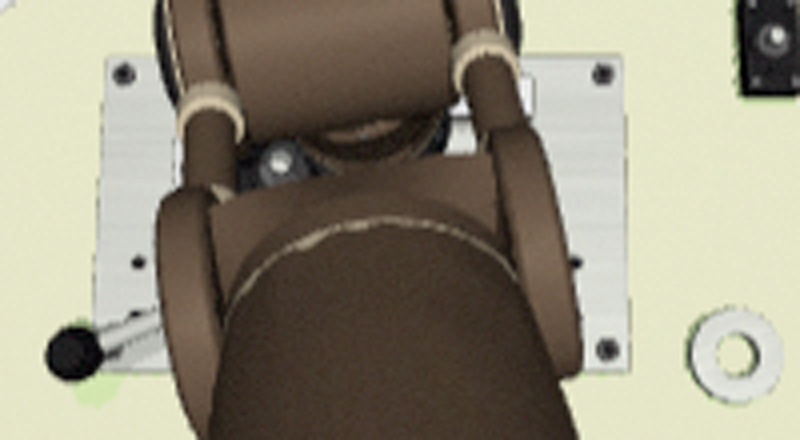

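Force has risen to 13.5 N, so the housing is up against the stop; the spindle is at crop (281,163). Backing off and rising.

>>> move_arm --moves '[-0.01,0,0,0,0,0,-0.01,0,0,0,0,0,-0.03,0,0,0,0,0,-0.03,0,0,0,0,0,0,0,-0.05,0,0,0]'

```text
time: 6.23
ee_pos: [0.5851, 0.0251, 0.0407]
orientation: [-179.5, 0.1, 80.4]
force: [0.2, -0.2, -0.0]
finger_gap: 0.0168
gripper_force: 0.0
```

>>> move_arm --moves '[0,0,-0.06,0,0,0,0,0,-0.06,0,0,0,0,0,-0.06,0,0,0,0,0,-0.04,0,0,0,0,0,0,0,0,0]' --jaw 0

```text
time: 6.65
ee_pos: [0.5928, 0.0264, 0.1369]
orientation: [179.5, -0.1, 80.4]
force: [0.2, 0.0, 0.6]
finger_gap: 0.0001
gripper_force: 0.0
```

```bash
python3 -c "
from h import *
s=now();plan(s,-65,90,130,115,10)"
```

```text
t 6.65 jig [  1.8 -83.1] z 136.9 rpy-jig [ 1.795e+02 -1.000e-01  8.980e+01] F jig [0.2 0.1] 0.6 gap 0.0
[0.0432, -0.0168, 0.0017, 0.0, 0.0, -0.028, 0.0439, -0.0149, 0.0017, 0.0, 0.0, -0.028, 0.0445, -0.013, 0.0017, 0.0, 0.0, -0.028, 0.0451, -0.011, 0.0017, 0.0, 0.0, -0.028, 0.0455, -0.009, 0.0017, 0.0, 0.0, -0.028]
[0.0458, -0.007, 0.0017, 0.0, 0.0, -0.028, 0.0461, -0.005, 0.0017, 0.0, 0.0, -0.028, 0.0463, -0.003, 0.0017, 0.0, 0.0, -0.028, 0.0464, -0.0009, 0.0017, 0.0, 0.0, -0.028, 0.0464, 0.0011, 0.0017, 0.0, 0.0, -0.028]
```

>>> move_arm --moves '[0.043,-0.017,0.002,0,0,-0.028,0.044,-0.015,0.002,0,0,-0.028,0.0445,-0.013,0.002,0,0,-0.028,0.045,-0.011,0.002,0,0,-0.028,0.0455,-0.009,0.002,0,0,-0.028]'

```text
time: 7.07
ee_pos: [0.5692, 0.118, 0.1267]
orientation: [-179.9, -0.0, 93.2]
force: [-0.2, 0.1, 0.1]
finger_gap: 0.0001
gripper_force: 0.0
```

>>> move_arm --moves '[0.046,-0.007,0.002,0,0,-0.028,0.046,-0.005,0.002,0,0,-0.028,0.046,-0.003,0.002,0,0,-0.028,0.046,-0.001,0.002,0,0,-0.028,0.046,0.001,0.002,0,0,-0.028]'

```text
time: 7.48
ee_pos: [0.5503, 0.2084, 0.1226]
orientation: [-179.9, -0.0, 105.8]
force: [0.5, 0.0, 0.4]
finger_gap: -0.0002
gripper_force: 0.0
```

```bash
python3 -c "
from h import *
s=now();plan(s,-65,90,38,115,5)"
```

```text
t 7.48 jig [-69.9  89.6] z 122.6 rpy-jig [-179.9   -0.   115.2] F jig [0.5 0.1] 0.4 gap -0.0
[-0.0008, 0.0023, 0.0423, 0.0, 0.0, 0.0004, -0.0008, 0.0023, 0.0423, 0.0, 0.0, 0.0004, -0.0008, 0.0023, 0.0423, 0.0, 0.0, 0.0004, -0.0008, 0.0023, 0.0423, 0.0, 0.0, 0.0004, -0.0008, 0.0023, 0.0423, 0.0, 0.0, 0.0004]
```

>>> move_arm --moves '[0,0.01,0.042,0,0,0,0,0.008,0.042,0,0,0,0,0,0.042,0,0,0,0,0,0.042,0,0,0,0,0,0.042,0,0,0]'

```text
time: 7.9
ee_pos: [0.5574, 0.2096, 0.038]
orientation: [-179.9, -0.0, 105.7]
force: [0.1, 0.1, -0.5]
finger_gap: -0.0
gripper_force: 0.0
```

>>> move_arm --moves '[0,-0.01,0,0,0,0,0,-0.008,0,0,0,0,0,-0.006,0,0,0,0,0,-0.005,0,0,0,0,0,0,0,0,0,0]'

```text
time: 8.32
ee_pos: [0.5476, 0.2071, 0.0414]
orientation: [179.9, -0.0, 105.7]
force: [0.0, 0.1, -0.2]
finger_gap: 0.0001
gripper_force: 0.0
```

```bash
cat >> h.py <<'E'
def lev(s):
    p=((s["ee_pos"][:2]-JT)@JR)*1e3-[-56.5,0];a=np.radians(s["orientation"][2]-JY)
    print("radial",(p@[np.cos(a),np.sin(a)]).round(1),"cw off",(p@[np.sin(a),-np.cos(a)]).round(1),"Fcw",(s["force"][:2]@JR@[np.sin(a),-np.cos(a)]).round(1))
E
python3 -c "
from h import *
s=now();lev(s)"
```

```text
t 8.32 jig [-72.4  87.8] z 41.4 rpy-jig [179.9  -0.  115.1] F jig [0.  0.1] -0.2 gap 0.0
radial 86.3 cw off 22.8 Fcw 0.1
```

>>> move_arm --moves '[0,-0.004,0.005,0,0,0,0,-0.005,0.003,0,0,0,0.003,-0.015,0,0,0,-0.0444,0.003,-0.015,0,0,0,-0.0444,0.003,-0.015,0,0,0,-0.0444]'

```text
time: 8.73
ee_pos: [0.5273, 0.2037, 0.0379]
orientation: [179.8, 0.1, 117.9]
force: [2.4, -0.4, 0.1]
finger_gap: -0.0001
gripper_force: 0.9
```

```bash
python3 -c "
from h import *
s=now();lev(s)
c=read_camera('scene');cv2.imwrite('pics/f.png',cv2.convertScaleAbs(cv2.resize(c['img'][130:270,260:460],None,fx=4,fy=4,interpolation=2),alpha=1.5))"
```

```text
t 8.73 jig [-91.8  81.1] z 37.9 rpy-jig [1.798e+02 1.000e-01 1.273e+02] F jig [ 2.4 -0. ] 0.1 gap -0.0
radial 86.0 cw off 21.0 Fcw 1.9
```

View pics/f.png

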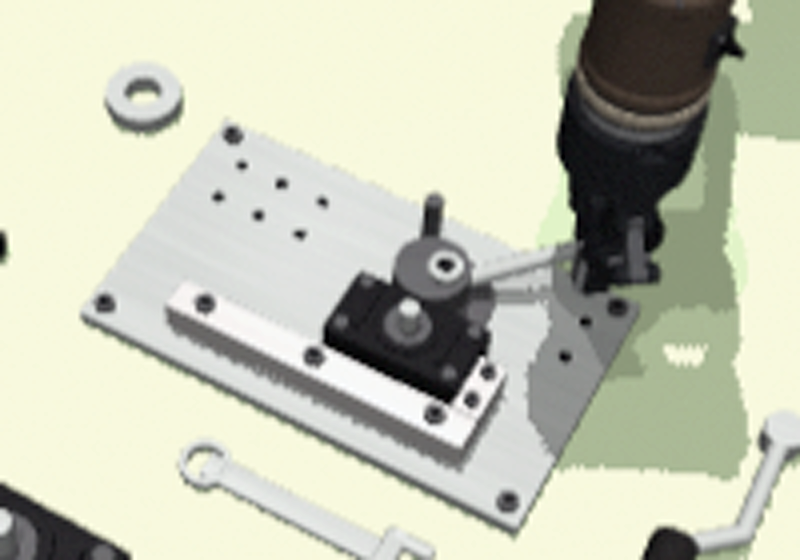

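The picture shows the housing seated against the stop at (480,370). The finger is on the lever arm at (585,250) and pushing it round. Continuing the sweep.

>>> move_arm --moves '[0.003,-0.015,0,0,0,-0.0444,0.003,-0.015,0,0,0,-0.0444,0.003,-0.015,0,0,0,-0.0444,0.003,-0.015,0,0,0,-0.0444,0.003,-0.015,0,0,0,-0.0444]'

```text
time: 9.2
ee_pos: [0.5, 0.1915, 0.0379]
orientation: [179.7, 0.2, 137.8]
force: [4.4, -1.0, -1.3]
finger_gap: -0.0
gripper_force: 1.4
```

>>> move_arm --moves '[0.003,-0.015,0,0,0,-0.0444,0.003,-0.015,0,0,0,-0.0444,0.003,-0.015,0,0,0,-0.0444,0.003,-0.015,0,0,0,-0.0444,0.003,-0.015,0,0,0,-0.0444]'

```text
time: 9.62
ee_pos: [0.4783, 0.1704, 0.038]
orientation: [179.8, 0.2, 157.7]
force: [2.5, 1.3, -1.8]
finger_gap: -0.0002
gripper_force: 1.4
```

```bash
python3 -c "
from h import *
s=now();lev(s)"
```

```text
t 9.62 jig [-134.7   40.3] z 38.0 rpy-jig [179.8   0.2 167.1] F jig [2.3 1.7] -1.8 gap -0.0
radial 85.2 cw off 21.9 Fcw 2.1
```

>>> move_arm --moves '[0.003,-0.015,0,0,0,-0.0444,0.003,-0.015,0,0,0,-0.0444,0.003,-0.015,0,0,0,-0.0444,0.003,-0.015,0,0,0,-0.0444,0.003,-0.015,0,0,0,-0.0444]'

```text
time: 10.03
ee_pos: [0.465, 0.143, 0.038]
orientation: [179.9, 0.3, 177.7]
force: [1.8, 1.9, -0.2]
finger_gap: 0.0001
gripper_force: 1.4
```

>>> move_arm --moves '[0.0015,-0.0075,0,0,0,-0.0222,0.0015,-0.0075,0,0,0,-0.0222,0.0015,-0.0075,0,0,0,-0.0222,0.001,-0.006,0,0,0,-0.018,0.001,-0.006,0,0,0,-0.018]'

```text
time: 10.45
ee_pos: [0.462, 0.1298, 0.0379]
orientation: [179.8, 0.2, -173.3]
force: [0.6, 6.8, 0.9]
finger_gap: 0.0003
gripper_force: 3.2
```

```bash
python3 -c "
from h import *
s=now();lev(s)"
```

```text
t 10.45 jig [-144.1   -2.4] z 37.9 rpy-jig [ 179.8    0.2 -163.9] F jig [-0.5  6.8] 0.9 gap 0.0
radial 84.8 cw off 22.0 Fcw 6.7
```

>>> move_arm --moves '[0.001,-0.005,0,0,0,-0.014,0.001,-0.005,0,0,0,-0.014,0,-0.004,0,0,0,-0.01,0,-0.004,0,0,0,0,0,-0.003,0,0,0,0]'

```text
time: 10.87
ee_pos: [0.4617, 0.1228, 0.0379]
orientation: [179.7, 0.1, -170.0]
force: [-1.4, 11.4, 2.3]
finger_gap: -0.0
gripper_force: 5.9
```

```bash
python3 -c "
from h import *
s=now();lev(s)"
```

```text
t 10.87 jig [-143.3   -9.3] z 37.9 rpy-jig [ 1.797e+02  1.000e-01 -1.606e+02] F jig [-3.3 11. ] 2.3 gap -0.0
radial 84.9 cw off 20.0 Fcw 11.5
```

>>> move_arm --moves '[0,-0.003,0,0,0,0,0,-0.003,0,0,0,0,0,-0.003,0,0,0,0,0,-0.003,0,0,0,0,0,0,0,0,0,0]'

```text
time: 11.28
ee_pos: [0.4619, 0.1218, 0.038]
orientation: [179.3, 0.1, -170.3]
force: [-2.9, 25.8, 2.5]
finger_gap: 0.0001
gripper_force: 12.8
```

```bash
python3 -c "
from h import *
s=now();lev(s)"
```

```text
t 11.28 jig [-142.9  -10.3] z 38.0 rpy-jig [ 1.793e+02  1.000e-01 -1.609e+02] F jig [-7. 25.] 2.5 gap 0.0
radial 85.0 cw off 18.6 Fcw 25.9
```

Force jumped to 26 N with almost no motion, so the lever is on the pin. Backing away.

>>> move_arm --moves '[0,0.008,0,0,0,0,0,0.012,0,0,0,0,0,0.03,0,0,0,0,0,0.03,0,0,0,0,0,0,-0.04,0,0,0]'

```text
time: 11.7
ee_pos: [0.4532, 0.1473, 0.051]
orientation: [180.0, -0.4, -169.8]
force: [-1.2, -0.1, 0.6]
finger_gap: 0.0
gripper_force: 0.0
```

>>> move_arm --moves '[0,0,-0.08,0,0,0,0,0,-0.09,0,0,0,0,0,-0.09,0,0,0,0,0,-0.09,0,0,0,0,0,-0.09,0,0,0]'

```text
time: 12.12
ee_pos: [0.4557, 0.1464, 0.2308]
orientation: [-180.0, -0.0, -169.8]
force: [1.1, 1.4, -0.5]
finger_gap: -0.0
gripper_force: 0.0
```

>>> move_arm --moves '[0.05,0.08,0,0,0,0,0.05,0.08,0,0,0,0,0.05,0.08,0,0,0,0,0.05,0.08,0,0,0,0,0,0,0,0,0,0]'

```text
time: 12.53
ee_pos: [0.3504, 0.2617, 0.229]
orientation: [179.9, -0.1, -169.5]
force: [0.7, 0.1, 0.6]
finger_gap: -0.0
gripper_force: 0.0
```

```bash
python3 -c "
from h import *
s=now()
c=read_camera('top')
cv2.imwrite('pics/g.png',cv2.convertScaleAbs(cv2.resize(c['img'][175:285,205:405],None,fx=4,fy=4,interpolation=2),alpha=1.6))"
```

```text
t 12.53 jig [-275.8  109.5] z 229.0 rpy-jig [ 1.799e+02 -1.000e-01 -1.601e+02] F jig [0.7 0.2] 0.6 gap -0.0
```

View pics/g.png

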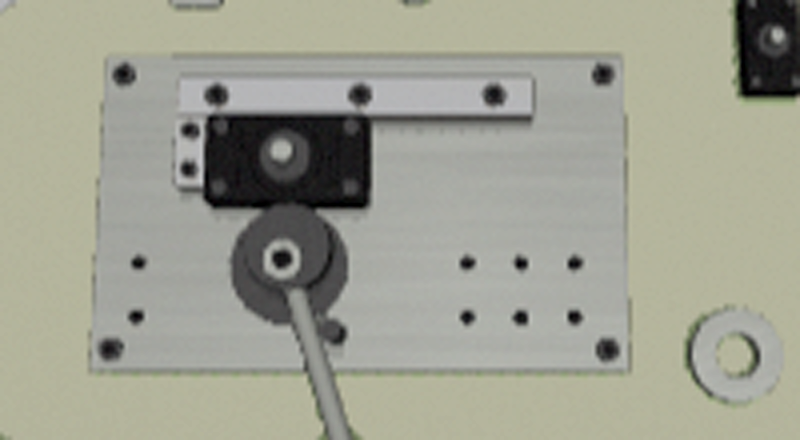

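The housing is flush to the fence and end stop at crop (205–370, 113–207), and the arm lies against the pin at (325,328). I'll check the ball angle, then sign off.

```bash
python3 -c "
from h import *
c=read_camera('top')
u0=proj(c,np.append(wj(-56.5-111,-40),.06));print(u0)
g=c['img'].max(2);m=(g<40).astype(np.uint8)
n,l,s,ce=cv2.connectedComponentsWithStats(m)
ok=False
for i in range(1,n):
    if np.hypot(*(ce[i]-u0))<15 and s[i,4]>60:
        b=((onz(c,*ce[i],.06)[:2]-JT)@JR)*1e3-[-56.5,0];v=np.arctan2(b[1],b[0])%(2*np.pi)-1.741;print(s[i],b,v);ok|=abs(v-1.75)<.04
print(ok)
if ok: print(sign_off())
"
```

```text
[292.94980854 292.86058584]
[286 285  14  15 152] [-109.9099745   -38.52348852] 1.7377131818667064
True
the job is handed in; nothing more can be done
None
```

The job is done and handed in: the housing was pushed against the end stop and clamped against the fence, with the cam lever at its stop pin (measured 1.74 rad, nominal 1.75). The hand is clear, and the crank, wrench and bearing ring were not touched.

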